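# Uncap the tall oil sprayer

## Robot

A 6-joint arm with a two-finger parallel gripper is mounted at the origin on a cart in front of the work surface, level with it; the furniture and walls round the work are solid. World frame = base frame: x ahead of the robot, y to its left, z up, the work surface at z = 0. Lengths are in m, angles in rad, forces in N, time in s.
With the tool pointing down it reaches from about 0.375 to 0.75 m from the base axis. Payload 9 kg.
Tool frame: the origin (TCP) lies on the centre line of the jaws, within the pads' length; the fingertips stand robot.tip_reach ahead of it and the grasp point (between the pads) lies 2 mm behind it (robot.tip_reach is the distance from the TCP to the fingertips, in m); z points along the fingers, y is the line along which they close (so a half turn about z gives the same grasp; the last joint's range is limited). The gripper opens to 85 mm and grips with 20 to 120 N. Pads are 22 mm wide; open, the fingers measure 114 mm over their backs; the gripper's body (76 mm by 85 mm) begins 54 mm behind the grasp point. The pads swing forward as they close: fully open they stand 13 mm farther back than shut.
Start: joints at [0.933, 0.104, 0.097, 1.564, 0, 1.353], TCP at [0.245, 0.548, 0.248] pointing down, gripper open.
Joint ranges: [-2.99, 2.99], [-0.84, 1.86], [-1.1, 1.16], [-1.84, 2.11], [-1.51, 1.56], [-3.14, 3.14]. Speed limits (rad/s): [2.22, 2.22, 2.57, 3.14, 3.14, 3.14].

## Interface

Orientations are given as a 3x3 rotation matrix whose columns are the frame's x, y, z axes.
In Python, from cell import readout, eyes, robot, models gives the robot as it stands. The module is installed in compiled form; this text tells all that it offers.
- The arm moves only by the shell command python3 -m handwheel 'ROWS' [OPENING]. ROWS is JSON, a list of rows, each a list of 4 numbers: the shift along the tool's x, y, z scaled (see below), then the turn about the tool's z scaled (see below). In form: [[x, y, z, yaw], ...]. A call has exactly 5 rows; each row is the pose to reach, as a shift and turn from the pose commanded when the call began, along the tool's axes at that moment; what a row does not reach only later rows make up. The controller multiplies each number of a shift by 0.1 m and each number of a turn by 2 rad. A row lasts 1/12 s, in which the tool goes at most 41.7 mm and 7.16 degrees, less where a joint would pass 70% of its speed; a pose out of reach is approached as far as the arm can. A call with a number of a shift or a turn outside -1 to 1 is refused whole. A call with a gripper value outside its range is refused whole. OPENING is the opening, from 0 (shut) to 1 (fully open), set as the call begins (- or left out, the last holds). The fingers move at their own pace and stop on an object; the grip force is fixed at half the most. Time passes only in rows, so rows that repeat a pose let the fingers close, or fill a call up. It gives the time, the measured TCP pose, the force, the opening and the grip force at its end, in the units of the state.
- readout.state(): the state, without advancing time (a new reading comes with each control period).
- eyes.get_image(name): name is "side" or "top" or "wrist"; returns the picture (480x640x3 uint8, red, green, blue); there is no depth.
- eyes.get_calibration(name): a dict with "fx", "fy", "cx", "cy" (pixels), "dist_coeffs" ([k1, k2, p1, p2, k3] as OpenCV has them; the pictures are not rectified), "xyz" and "orientation" of the camera in the world. Camera axes: x right, y down, z forward; pixel columns grow to the right and rows downward; lengths in m; the calibration is good to about 2 mm. A picture is of the moment at which its call begins: read the wrist's pose just before it. get_calibration takes no time and is no camera call; for the wrist camera it gives the pose at the moment of the call.
- robot.finish_job(): hands the job in; it is judged then, once.
Trained networks look in the newest picture that a camera, given by its name, has taken for a name from the list of things; names that differ only in an ending like _2 or _b are one class to them, and where a whole thing is asked for, a point or a joint stands for the part that bears it (a point fixed in the world has none). Each returns a list of dicts, best first, with "conf" (0 to 1); they miss things now and then, are a little off and sometimes report something else, mostly with a low value. They report only what shows in the picture. A call takes as long as a camera call. They do not tell look-alikes from the thing itself.
- models.recognise(label, camera): "point" ([row, column] in pixels, amid what is visible of it).
- models.silhouettes(label, camera): "pixels" (480x640 bool, what is visible of it) and "point" ([row, column] in pixels, amid what is visible of it).
The state is a dict: "t": time; "joint_pos": joint angles; "joint_velocities": joint speeds; "joint_efforts": joint torques, N m; "tool_pos": TCP position; "orientation": TCP orientation; "wrist_force": force on the tool from outside, world axes, zero at the start; "wrist_torque": the same for the moment, N m; "finger_gap": opening from 0.0 (shut) to 1.0 (fully open); "gripper_force": force on a finger pad.
Only numpy, scipy, OpenCV 4.12 (cv2) and the standard library are available. Lean on these libraries where they do the work, as an engineer would, in place of code of your own. Each camera call takes 0.05 s, during which the arm holds its last target. There are 200 camera calls.

## Task

Two steel oil spray bottles stand on the worktop, each with a loose black cap. Lift the cap off the taller bottle and set it down gently, not dropped, inside the well of the round wooden cap rest, standing upright with its open end down as it sat on the bottle. Leave both bottles standing where they are, with the shorter one still capped.

Things in the scene. Friction and masses are not known exactly. Their poses are not given: they have to be found in the camera images.
- tall_cap_mid (a point): Centre (half-way up) of the loose black cap on the taller bottle: a cylinder 40 mm across, 55 mm high, 30 g, closed flat top, open bottom; z points to the closed top, 27.5 mm above this point. It just rests on the bottle's shoulder (no thread or snap) over a nozzle 26 mm high and 25 mm wide with 4 mm of play all round: lift it straight up more than 26 mm to clear.
- tall_bottle: The taller steel bottle, a loose upright cylinder 56 mm in diameter, 0.5 kg. Origin at the centre of its underside, z up. Its shoulder, on which the cap rests, is 115 mm above the origin; with the cap on it is 170 mm tall. Wall cabinets hang over the rear of the worktop (x beyond about 0.6 m, from 0.49 m up): keep the arm clear of them.
- short_cap_mid (a point): Centre (half-way up) of the identical cap on the shorter steel bottle, which is also 56 mm in diameter but only 115 mm tall with its cap, 0.35 kg, loose. Not to be disturbed.
- rest_well (a point): Centre of the flat floor of the wooden cap rest's well, 5 mm above the worktop, z up. The rest is a shallow round light-wood dish 96 mm across and 16 mm high, fixed to the worktop, with one round cork-lined well 72 mm in diameter and 11 mm deep. A cap standing in it has its centre 27.5 mm above this point.
Mind the look-alikes: they are no part of the job. Leave any green look-alike of the part that bears tall_cap_mid alone.

How it is judged:
At the end, for the whole second after the job is handed in: The tall bottle's cap rests on the floor of the well: centre within 20 mm of its axis, height within 5 mm of seated, open end down, within 10 degrees of upright. The tall bottle stands upright and the short one's cap sits upright on it, each within 40 mm of its start (horizontal distance between tall_cap_mid and rest_well below 0.02 m and z of tall_cap_mid in the frame of rest_well between 0.0225 and 0.0325 m and angle between each of tall_cap_mid, short_cap_mid's own z axis and vertical below 0.17 rad and linear speed of tall_cap below 0.02 m/s and angle between tall_bottle's own z axis and vertical below 0.1 rad and distance of each of tall_bottle, short_cap_mid from where it was at the start of the episode below 0.04 m); the robot touches nothing.
It fails at once if a bottle is tipped over by more than 20 degrees (angle between any of tall_bottle, short_cap_mid's own z axis and vertical above 0.35 rad).
It fails at once if the cap is dropped (from more than about 25 mm) into or onto the rest (horizontal distance between tall_cap_mid and rest_well below 0.05 m and z of tall_cap_mid in the frame of rest_well below 0.06 m and linear speed of tall_cap above 0.7 m/s).
It also fails if it takes over 48 s, if anything falls off the work surface, if the arm or the gripper's body presses on something with over 40 N, if the wrist force passes 120 N, or if a joint passes its speed limit or range.

## Working session

There is one attempt and no reset: what is moved stays moved. The work goes in short steps, Python scripts to look and compute and a shell command to move; the robot and the scene stay as the last step left them, time stands still between calls to the robot, and variables do not carry over. Pictures are saved under pics/ and viewed, at most 10 in all, crops included, and the job is handed in when it is done.

```bash
mkdir -p pics
cat > h.py <<'E'
import numpy as np, cv2
from cell import readout, eyes, robot, models
def ray(cam,pt,cal=None):
    c=cal or eyes.get_calibration(cam)
    K=np.array([[c['fx'],0,c['cx']],[0,c['fy'],c['cy']],[0,0,1.]])
    u=cv2.undistortPoints(np.array([[[pt[1],pt[0]]]],float),K,np.array(c['dist_coeffs'],float))[0,0]
    d=np.array(c['orientation'])@np.array([u[0],u[1],1.]); return np.array(c['xyz']),d
def atz(cam,pt,z,cal=None):
    o,d=ray(cam,pt,cal); return o+d*(z-o[2])/d[2]
def tri(a,b):
    A=[];B=[]
    M=np.zeros((3,3));v=np.zeros(3)
    for o,d in (a,b):
        d=d/np.linalg.norm(d);P=np.eye(3)-np.outer(d,d);M+=P;v+=P@o
    return np.linalg.solve(M,v)
E
python3 - <<'E'
from h import *
s=readout.state();print(s['t'],s['tool_pos'],np.round(s['orientation'],2),robot.tip_reach)
ims=[]
for n in("side","top"):
    im=eyes.get_image(n);cv2.imwrite(f'pics/{n}0.png',im[:,:,::-1])
    print(n,np.round(eyes.get_calibration(n)['xyz'],3))
    for l in("tall_cap_mid","tall_bottle","short_cap_mid","rest_well"):
        for r in models.recognise(l,n)[:4]:
            p=r['point'];print(n,l,round(r['conf'],2),np.round(p),*[np.round(atz(n,p,z)[:2],3) for z in(.005,.09,.14)])
E
```

```text
0.0 [0.24432813 0.54764871 0.24754531] [[-0.91  0.41 -0.  ]
 [ 0.41  0.91 -0.  ]
 [ 0.   -0.   -1.  ]] 0.017
side [-0.651 -0.266  0.633]
side tall_cap_mid 0.92 [262. 348.] [ 0.547 -0.31 ] [ 0.385 -0.304] [ 0.289 -0.301]
side tall_cap_mid 0.76 [221. 393.] [ 0.789 -0.439] [ 0.594 -0.416] [ 0.48  -0.402]
side tall_cap_mid 0.67 [293. 413.] [ 0.408 -0.442] [ 0.265 -0.418] [ 0.18  -0.404]
side tall_cap_mid 0.6 [267. 431.] [ 0.524 -0.499] [ 0.365 -0.468] [ 0.272 -0.449]
side tall_bottle 0.66 [259. 393.] [ 0.565 -0.416] [ 0.401 -0.396] [ 0.304 -0.384]
side short_cap_mid 0.65 [244. 287.] [ 0.646 -0.16 ] [ 0.471 -0.175] [ 0.367 -0.183]
side rest_well 0.55 [278. 204.] [0.468 0.016] [ 0.317 -0.022] [ 0.228 -0.045]
top [ 0.369 -0.204  1.25 ]
top tall_cap_mid 0.81 [221. 435.] [ 0.479 -0.509] [ 0.471 -0.488] [ 0.467 -0.476]
top tall_cap_mid 0.76 [219. 402.] [ 0.484 -0.427] [ 0.476 -0.412] [ 0.471 -0.403]
top tall_cap_mid 0.63 [212. 357.] [ 0.502 -0.317] [ 0.493 -0.309] [ 0.488 -0.305]
top tall_cap_mid 0.62 [263. 410.] [ 0.378 -0.445] [ 0.378 -0.429] [ 0.377 -0.419]
top tall_bottle 0.56 [224. 392.] [ 0.472 -0.401] [ 0.465 -0.388] [ 0.461 -0.38 ]
top short_cap_mid 0.85 [215. 299.] [ 0.496 -0.176] [ 0.487 -0.178] [ 0.482 -0.179]
top rest_well 0.94 [218. 205.] [0.487 0.051] [0.479 0.034] [0.474 0.023]
```

View pics/side0.png

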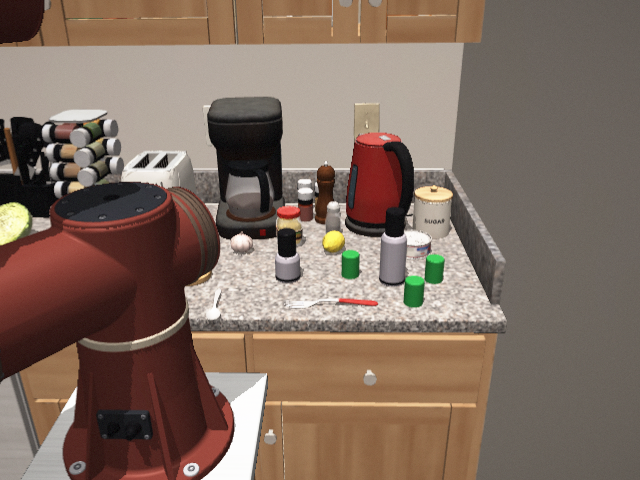

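View pics/top0.png

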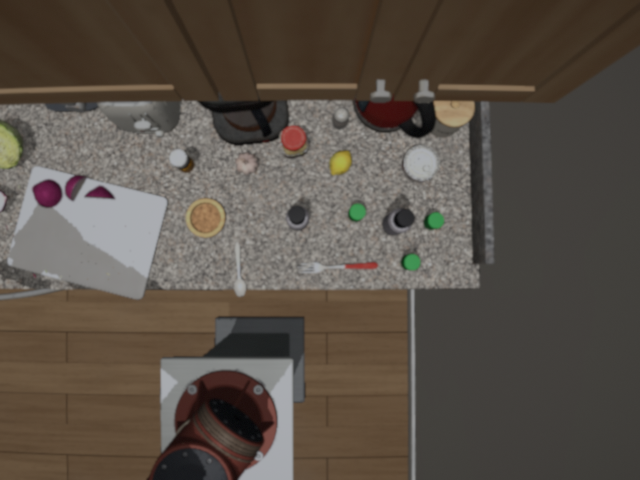

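The side view shows the tall bottle's black cap near (222,395), and the top view shows it near (219,402). The short bottle is at top (215,298), the rest at (218,205), and the green caps are decoys. That puts the cap at about (0.473,-0.403) and the rest at about (0.487,0.051). I'll swing over at the current height, bowing outward.

```bash
python3 -m handwheel '[[-0.18,-0.14,0,0],[-0.36,-0.28,0,0],[-0.54,-0.42,0,0],[-0.72,-0.56,0,0],[-0.88,-0.70,0,0]]' 1
python3 -m handwheel '[[-0.18,-0.14,0,0],[-0.36,-0.28,0,0],[-0.54,-0.42,0,0],[-0.72,-0.56,0,0],[-0.88,-0.70,0,0]]'
```

```text
t: 0.92
tool_pos: [0.2969, 0.4472, 0.2483]
orientation: [[-0.913, 0.408, 0.0], [0.408, 0.913, 0.0], [-0.0, 0.0, -1.0]]
wrist_force: [0.5, 0.2, 0.1]
finger_gap: 1.002
gripper_force: 0.0
t: 1.33
tool_pos: [0.3488, 0.3473, 0.2484]
orientation: [[-0.913, 0.408, 0.0], [0.408, 0.913, 0.0], [-0.0, 0.0, -1.0]]
wrist_force: [-0.3, -0.3, -0.8]
finger_gap: 1.002
gripper_force: 0.0
```

Tracking is good. I'll continue to about (0.45,0.15), take a wrist picture of the rest from there, then go on.

```bash
python3 -m handwheel '[[-0.18,-0.14,0,0],[-0.36,-0.28,0,0],[-0.54,-0.42,0,0],[-0.72,-0.56,0,0],[-0.88,-0.70,0,0]]'
python3 -m handwheel '[[-0.18,-0.14,0,0],[-0.36,-0.28,0,0],[-0.54,-0.42,0,0],[-0.72,-0.56,0,0],[-0.88,-0.70,0,0]]'
python3 -m handwheel '[[-0.1,-0.2,0,0],[-0.2,-0.4,0,0],[-0.3,-0.6,0,0],[-0.4,-0.8,0,0],[-0.5,-1,0,0]]'
python3 - <<'E'
from h import *
s=readout.state();print(s['t'],s['tool_pos']);c=eyes.get_calibration('wrist');im=eyes.get_image('wrist');cv2.imwrite('pics/w1.png',im[:,:,::-1])
print(c['xyz'])
for r in models.silhouettes('rest_well','wrist')[:3]:
    p=r['point'];m=r['pixels'];ys,xs=np.nonzero(m);print(r['conf'],p,xs.min(),xs.max(),ys.min(),ys.max(),atz('wrist',p,.005,c),atz('wrist',p,.016,c))
E
```

```text
t: 1.75
tool_pos: [0.4006, 0.2475, 0.2485]
orientation: [[-0.913, 0.408, 0.001], [0.408, 0.913, 0.0], [-0.0, 0.0, -1.0]]
wrist_force: [0.7, 0.9, 0.2]
finger_gap: 1.003
gripper_force: 0.0
t: 2.17
tool_pos: [0.4525, 0.1476, 0.2485]
orientation: [[-0.913, 0.408, 0.001], [0.408, 0.913, 0.0], [-0.001, 0.0, -1.0]]
wrist_force: [0.2, 0.5, 0.3]
finger_gap: 1.001
gripper_force: 0.0
t: 2.58
tool_pos: [0.4567, 0.036, 0.2484]
orientation: [[-0.913, 0.408, 0.0], [0.408, 0.913, -0.0], [-0.0, 0.0, -1.0]]
wrist_force: [-0.0, -0.6, -1.0]
finger_gap: 1.0
gripper_force: 0.0
2.5833 [0.45671664 0.03598366 0.24843351]
[0.38462808 0.06765987 0.37443118]
0.63 [226.9, 345.0] 298 386 186 271 [0.48977871 0.0537473  0.005     ] [0.4866478  0.05416155 0.016     ]
```

View pics/w1.png

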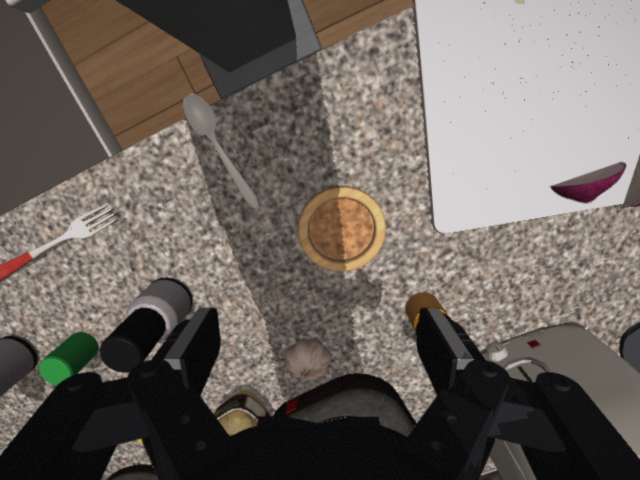

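The rest is at (227,345), which gives a well centre of about (0.487,0.053). On to the tall bottle.

```bash
python3 -m handwheel '[[-0.09,-0.18,0,0],[-0.18,-0.36,0,0],[-0.27,-0.54,0,0],[-0.36,-0.72,0,0],[-0.45,-0.9,0,0]]'
python3 -m handwheel '[[-0.09,-0.18,0,0],[-0.18,-0.36,0,0],[-0.27,-0.54,0,0],[-0.36,-0.72,0,0],[-0.45,-0.9,0,0]]'
python3 -m handwheel '[[-0.09,-0.18,0,0],[-0.18,-0.36,0,0],[-0.27,-0.54,0,0],[-0.36,-0.72,0,0],[-0.45,-0.9,0,0]]'
python3 -m handwheel '[[-0.09,-0.18,0,0],[-0.18,-0.36,0,0],[-0.27,-0.54,0,0],[-0.36,-0.72,0,0],[-0.45,-0.9,0,0]]'
python3 - <<'E'
from h import *
s=readout.state();print(s['t'],s['tool_pos']);c=eyes.get_calibration('wrist');im=eyes.get_image('wrist');cv2.imwrite('pics/w2.png',im[:,:,::-1])
print(c['xyz'])
for l in('tall_cap_mid','tall_bottle'):
  for r in models.silhouettes(l,'wrist')[:4]:
    p=r['point'];m=r['pixels'];ys,xs=np.nonzero(m);print(l,round(r['conf'],2),p,xs.min(),xs.max(),ys.min(),ys.max(),im[m].mean(0).round(),atz('wrist',p,.1425,c),atz('wrist',p,.17,c))
E
```

```text
t: 3.1
tool_pos: [0.4612, -0.0639, 0.2485]
orientation: [[-0.913, 0.407, 0.0], [0.407, 0.913, 0.0], [-0.0, 0.0, -1.0]]
wrist_force: [0.5, -0.8, 0.3]
finger_gap: 1.0
gripper_force: 0.0
t: 3.52
tool_pos: [0.4657, -0.1644, 0.2484]
orientation: [[-0.913, 0.407, 0.0], [0.407, 0.913, 0.0], [-0.0, 0.0, -1.0]]
wrist_force: [0.8, -0.6, 0.5]
finger_gap: 0.999
gripper_force: 0.0
t: 3.93
tool_pos: [0.4703, -0.265, 0.2484]
orientation: [[-0.913, 0.407, 0.0], [0.407, 0.913, 0.0], [-0.0, 0.0, -1.0]]
wrist_force: [0.5, -1.1, 0.5]
finger_gap: 0.999
gripper_force: 0.0
t: 4.35
tool_pos: [0.4748, -0.3655, 0.2482]
orientation: [[-0.913, 0.407, 0.0], [0.407, 0.913, 0.0], [-0.0, 0.0, -1.0]]
wrist_force: [0.1, -0.5, 0.3]
finger_gap: 0.997
gripper_force: 0.0
4.35 [ 0.47478563 -0.36546696  0.24823859]
[ 0.40273295 -0.33387209  0.37424848]
tall_cap_mid 0.82 [215.2, 373.9] 352 397 190 237 [ 42. 100.  51.] [ 0.46902451 -0.3211373   0.1425    ] [ 0.46115815 -0.32264845  0.17      ]
tall_cap_mid 0.73 [271.7, 264.3] 231 296 232 308 [32. 30. 31.] [ 0.47588184 -0.4089324   0.1425    ] [ 0.46720176 -0.40002551  0.17      ]
tall_cap_mid 0.66 [262.5, 206.8] 181 230 240 289 [ 50. 130.  64.] [ 0.45260494 -0.44369788  0.1425    ] [ 0.44668697 -0.43066561  0.17      ]
tall_bottle 0.75 [222.8, 287.9] 240 309 196 273 [124. 116. 117.] [ 0.44983194 -0.37748935  0.1425    ] [ 0.44424302 -0.37231359  0.17      ]
```

View pics/w2.png

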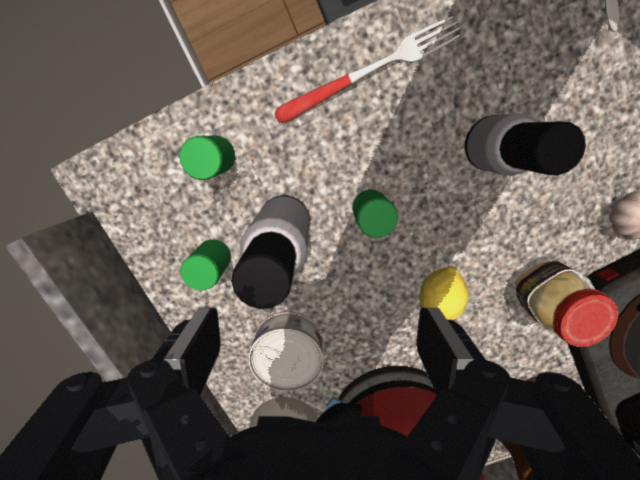

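The black cap's top disc is centred near (278,263). That gives (0.472,-0.403), which agrees with the fixed cameras. I'll align, then descend.

```bash
python3 -m handwheel '[[-0.06,-0.18,0,0],[-0.13,-0.355,0,0],[-0.13,-0.355,0,0],[-0.13,-0.355,0,0],[-0.13,-0.355,0,0]]'
python3 -m handwheel '[[0,0,0.2,0],[0,0,0.4,0],[0,0,0.6,0],[0,0,0.8,0],[0,0,0.94,0]]'
python3 - <<'E'
from h import *
s=readout.state();print(s['t'],s['tool_pos'],s['wrist_force']);im=eyes.get_image('wrist');cv2.imwrite('pics/w3.png',im[:,:,::-1])
E
```

```text
t: 4.92
tool_pos: [0.4721, -0.4015, 0.2484]
orientation: [[-0.913, 0.407, 0.0], [0.407, 0.913, 0.001], [0.0, 0.001, -1.0]]
wrist_force: [-0.8, -0.3, -0.2]
finger_gap: 1.0
gripper_force: 0.0
t: 5.33
tool_pos: [0.4718, -0.4009, 0.1526]
orientation: [[-0.914, 0.407, -0.001], [0.407, 0.914, 0.002], [0.001, 0.001, -1.0]]
wrist_force: [0.0, 0.1, 0.4]
finger_gap: 0.998
gripper_force: 0.0
5.3333 [ 0.47182972 -0.40085147  0.15257356] [0.01022852 0.09447945 0.38284301]
```

View pics/w3.png

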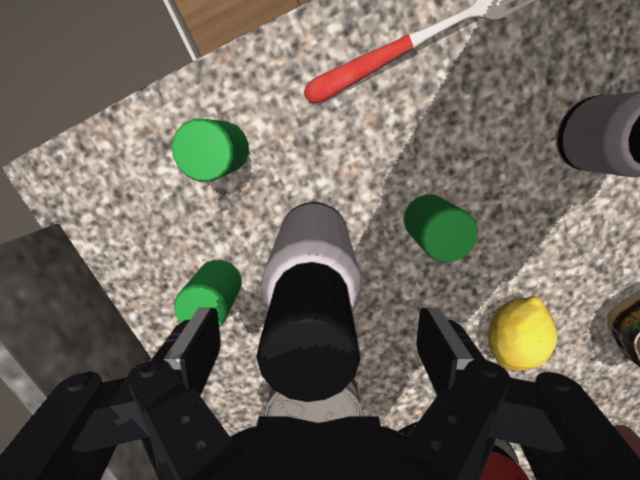

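The cap is between the pads, with its disc centre near (348,308), slightly left of the finger midline. I'll work out the small correction.

Run:
```python
from h import *
s=readout.state();R=np.array(s['orientation'])
for r in(345,350,355):
  p=atz('wrist',(r,308),.17);print(p,(R.T@(p-s['tool_pos'])).round(4))
```

```text
[ 0.46424826 -0.40133542  0.17      ] [ 0.0058 -0.004  -0.0201]
[ 0.4661616  -0.40220787  0.17      ] [ 0.0037 -0.004  -0.0201]
[ 0.46809712 -0.4030905   0.17      ] [ 0.0016 -0.004  -0.0201]
```

```bash
python3 -m handwheel '[[0.01,-0.02,0,0],[0.02,-0.04,0,0],[0.02,-0.04,0,0],[0.02,-0.04,0,0],[0.02,-0.04,0,0]]'
python3 -m handwheel '[[0,0,0,0],[0,0,0,0],[0,0,0,0],[0,0,0,0],[0,0,0,0]]' 0
python3 -m handwheel '[[0,0,0,0],[0,0,0,0],[0,0,0,0],[0,0,0,0],[0,0,0,0]]'
```

```text
t: 5.8
tool_pos: [0.4687, -0.406, 0.1554]
orientation: [[-0.913, 0.408, 0.001], [0.408, 0.913, -0.001], [-0.001, -0.001, -1.0]]
wrist_force: [-0.2, -0.2, -0.3]
finger_gap: 1.003
gripper_force: 0.0
t: 6.22
tool_pos: [0.4685, -0.4058, 0.1547]
orientation: [[-0.913, 0.408, 0.0], [0.408, 0.913, -0.0], [-0.001, -0.0, -1.0]]
wrist_force: [0.9, -0.1, 1.3]
finger_gap: 0.456
gripper_force: 60.3
t: 6.63
tool_pos: [0.4685, -0.4058, 0.1547]
orientation: [[-0.913, 0.408, 0.001], [0.408, 0.913, -0.0], [-0.001, -0.0, -1.0]]
wrist_force: [0.5, 0.8, 5.6]
finger_gap: 0.452
gripper_force: 60.5
```

Gripped with a gap of about 39 mm. Lifting straight up.

```bash
python3 -m handwheel '[[0,0,-0.06,0],[0,0,-0.12,0],[0,0,-0.2,0],[0,0,-0.28,0],[0,0,-0.36,0]]'
python3 -m handwheel '[[0,0,-0.2,0],[0,0,-0.4,0],[0,0,-0.6,0],[0,0,-0.8,0],[0,0,-0.8,0]]'
python3 - <<'E'
from h import *
im=eyes.get_image('wrist');s=eyes.get_image('side')
cv2.imwrite('pics/w4.png',np.hstack([cv2.resize(im,(400,300)),cv2.resize(s[120:345,250:550],(400,300))])[:,:,::-1])
E
```

```text
t: 7.05
tool_pos: [0.4684, -0.4056, 0.1912]
orientation: [[-0.913, 0.408, 0.0], [0.408, 0.913, -0.0], [-0.0, 0.0, -1.0]]
wrist_force: [-0.1, 0.3, -0.5]
finger_gap: 0.451
gripper_force: 60.1
t: 7.47
tool_pos: [0.4692, -0.4067, 0.2757]
orientation: [[-0.913, 0.408, 0.004], [0.408, 0.913, -0.005], [-0.006, -0.003, -1.0]]
wrist_force: [1.1, -0.8, 1.0]
finger_gap: 0.453
gripper_force: 60.2
```

View pics/w4.png

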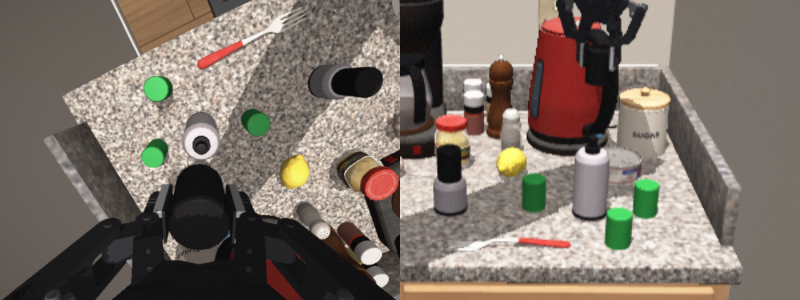

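The cap is held upright and the bare bottle is still standing. Carrying it to the rest: tool shift of about x +0.170, y +0.427.

```bash
python3 -m handwheel '[[0.07,0.17,0,0],[0.14,0.34,0,0],[0.2,0.51,0,0],[0.27,0.68,0,0],[0.34,0.85,0,0]]'
python3 -m handwheel '[[0.07,0.17,0,0],[0.14,0.34,0,0],[0.2,0.51,0,0],[0.27,0.68,0,0],[0.34,0.85,0,0]]'
python3 -m handwheel '[[0.07,0.17,0,0],[0.14,0.34,0,0],[0.2,0.51,0,0],[0.27,0.68,0,0],[0.34,0.85,0,0]]'
python3 -m handwheel '[[0.07,0.17,0,0],[0.14,0.34,0,0],[0.2,0.51,0,0],[0.27,0.68,0,0],[0.34,0.85,0,0]]'
python3 -m handwheel '[[0.07,0.17,0,0],[0.14,0.34,0,0],[0.2,0.51,0,0],[0.27,0.68,0,0],[0.34,0.86,0,0]]'
python3 -m handwheel '[[0,0,0.2,0],[0,0,0.4,0],[0,0,0.6,0],[0,0,0.8,0],[0,0,0.8,0]]'
python3 -m handwheel '[[0,0,0.2,0],[0,0,0.4,0],[0,0,0.6,0],[0,0,0.8,0],[0,0,0.8,0]]'
python3 - <<'E'
from h import *
s=readout.state();R=np.array(s['orientation']);print((R.T@(np.array([.487,.053,.0447])-s['tool_pos'])*10).round(3))
im=eyes.get_image('wrist')
cv2.imwrite('pics/w5.png',im[:,:,::-1])
E
```

```text
t: 7.98
tool_pos: [0.4715, -0.3129, 0.2689]
orientation: [[-0.913, 0.408, -0.001], [0.408, 0.913, 0.002], [0.002, 0.001, -1.0]]
wrist_force: [0.5, 0.7, -0.5]
finger_gap: 0.454
gripper_force: 60.2
t: 8.4
tool_pos: [0.4751, -0.2214, 0.2691]
orientation: [[-0.913, 0.408, -0.001], [0.408, 0.913, 0.001], [0.002, 0.001, -1.0]]
wrist_force: [0.3, 1.2, -0.8]
finger_gap: 0.453
gripper_force: 60.2
t: 8.82
tool_pos: [0.4787, -0.13, 0.2691]
orientation: [[-0.913, 0.408, -0.001], [0.408, 0.913, 0.001], [0.002, 0.0, -1.0]]
wrist_force: [0.4, -0.3, -0.8]
finger_gap: 0.449
gripper_force: 60.2
t: 9.23
tool_pos: [0.4822, -0.0386, 0.2692]
orientation: [[-0.913, 0.408, -0.002], [0.408, 0.913, 0.001], [0.002, 0.0, -1.0]]
wrist_force: [0.5, 0.9, 0.4]
finger_gap: 0.452
gripper_force: 60.2
t: 9.65
tool_pos: [0.4862, 0.0536, 0.2692]
orientation: [[-0.913, 0.408, -0.002], [0.408, 0.913, 0.0], [0.002, -0.0, -1.0]]
wrist_force: [-0.5, 0.1, -0.5]
finger_gap: 0.454
gripper_force: 60.2
t: 10.07
tool_pos: [0.4843, 0.0532, 0.1853]
orientation: [[-0.913, 0.407, -0.007], [0.407, 0.913, 0.001], [0.007, -0.002, -1.0]]
wrist_force: [-0.5, 0.6, -0.9]
finger_gap: 0.45
gripper_force: 60.3
t: 10.48
tool_pos: [0.4845, 0.053, 0.1069]
orientation: [[-0.913, 0.408, -0.006], [0.408, 0.913, 0.001], [0.005, -0.001, -1.0]]
wrist_force: [-0.6, 0.5, -1.9]
finger_gap: 0.451
gripper_force: 60.3
[-0.027  0.011  0.622]
```

View pics/w5.png

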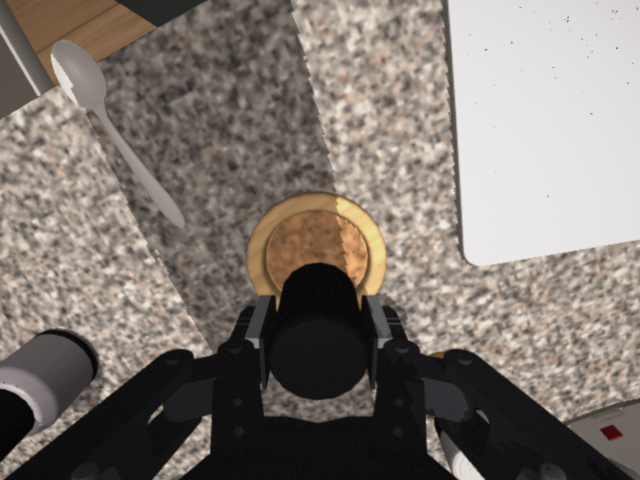

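The rest is centred near (258,317), directly below the held cap. I'll lower most of the way and recheck.

```bash
python3 - <<'E'
from h import *
for r in(254,258,262): print(atz('wrist',(r,317),.016))
E
python3 -m handwheel '[[0,0.01,0.1,0],[-0.02,0.01,0.2,0],[-0.02,0.01,0.3,0],[-0.02,0.01,0.4,0],[-0.02,0.01,0.45,0]]'
```

```text
[0.48498371 0.05187682 0.016     ]
[0.48760361 0.05070552 0.016     ]
[0.4902437  0.04952519 0.016     ]
t: 10.95
tool_pos: [0.4884, 0.0529, 0.0637]
orientation: [[-0.913, 0.408, -0.001], [0.408, 0.913, 0.0], [0.001, -0.0, -1.0]]
wrist_force: [0.4, -0.2, -0.5]
finger_gap: 0.453
gripper_force: 60.3
```

```bash
python3 -m handwheel '[[0,0,0.05,0],[0,0,0.1,0],[0,0,0.14,0],[0,0,0.17,0],[0,0,0.17,0]]'
python3 -m handwheel '[[0,0,0,0],[0,0,0.01,0],[0,0,0.01,0],[0,0,0.01,0],[0,0,0.01,0]]'
```

```text
t: 11.37
tool_pos: [0.4887, 0.0529, 0.0478]
orientation: [[-0.913, 0.408, -0.001], [0.408, 0.913, 0.0], [0.001, -0.0, -1.0]]
wrist_force: [-0.1, 0.7, -1.0]
finger_gap: 0.455
gripper_force: 60.3
t: 11.78
tool_pos: [0.4891, 0.0528, 0.0475]
orientation: [[-0.913, 0.408, 0.0], [0.408, 0.913, 0.0], [-0.0, 0.0, -1.0]]
wrist_force: [0.2, 0.0, 0.1]
finger_gap: 0.453
gripper_force: 60.3
```

```bash
python3 -m handwheel '[[0,0,0.01,0],[0,0,0.02,0],[0,0,0.02,0],[0,0,0.02,0],[0,0,0.02,0]]'
python3 -m handwheel '[[0,0,0.01,0],[0,0,0.01,0],[0,0,0.01,0],[0,0,0.01,0],[0,0,0.01,0]]'
```

```text
t: 12.2
tool_pos: [0.4889, 0.0528, 0.0453]
orientation: [[-0.913, 0.408, -0.0], [0.408, 0.913, 0.0], [0.0, 0.0, -1.0]]
wrist_force: [0.3, -1.0, -0.5]
finger_gap: 0.453
gripper_force: 60.3
t: 12.62
tool_pos: [0.4893, 0.0528, 0.0447]
orientation: [[-0.913, 0.408, 0.001], [0.408, 0.913, -0.0], [-0.001, 0.0, -1.0]]
wrist_force: [-0.5, 0.5, 5.0]
finger_gap: 0.448
gripper_force: 60.7
```

It touched down at the expected height (5 N). Releasing and rising straight up.

```bash
python3 -m handwheel '[[0,0,0,0],[0,0,0,0],[0,0,0,0],[0,0,0,0],[0,0,0,0]]' 1
python3 -m handwheel '[[0,0,0,0],[0,0,0,0],[0,0,0,0],[0,0,-0.05,0],[0,0,-0.1,0]]'
python3 -m handwheel '[[0,0,-0.2,0],[0,0,-0.4,0],[0,0,-0.6,0],[0,0,-0.8,0],[0,0,-1,0]]'
python3 -m handwheel '[[0,0,-0.2,0],[0,0,-0.4,0],[0,0,-0.6,0],[0,0,-0.6,0],[0,0,-0.6,0]]'
python3 - <<'E'
from h import *
im=eyes.get_image('wrist');s=eyes.get_image('top')
cv2.imwrite('pics/w6.png',np.hstack([cv2.resize(im,(400,300)),cv2.resize(s[120:300,190:430],(400,300))])[:,:,::-1])
E
```

```text
t: 13.03
tool_pos: [0.4888, 0.0528, 0.0441]
orientation: [[-0.913, 0.408, -0.0], [0.408, 0.913, 0.0], [0.0, 0.0, -1.0]]
wrist_force: [0.6, -0.7, -0.7]
finger_gap: 0.996
gripper_force: 0.0
t: 13.45
tool_pos: [0.4888, 0.0529, 0.0545]
orientation: [[-0.913, 0.408, -0.001], [0.408, 0.913, 0.0], [0.001, -0.0, -1.0]]
wrist_force: [-0.7, 0.2, 1.1]
finger_gap: 0.996
gripper_force: 0.0
t: 13.87
tool_pos: [0.489, 0.0528, 0.156]
orientation: [[-0.913, 0.408, 0.001], [0.408, 0.913, 0.0], [-0.001, 0.0, -1.0]]
wrist_force: [0.7, -0.8, -0.3]
finger_gap: 0.997
gripper_force: 0.0
t: 14.28
tool_pos: [0.4897, 0.0527, 0.2159]
orientation: [[-0.913, 0.408, 0.003], [0.408, 0.913, -0.0], [-0.003, 0.001, -1.0]]
wrist_force: [0.6, -0.3, 0.1]
finger_gap: 0.999
gripper_force: 0.0
```

View pics/w6.png

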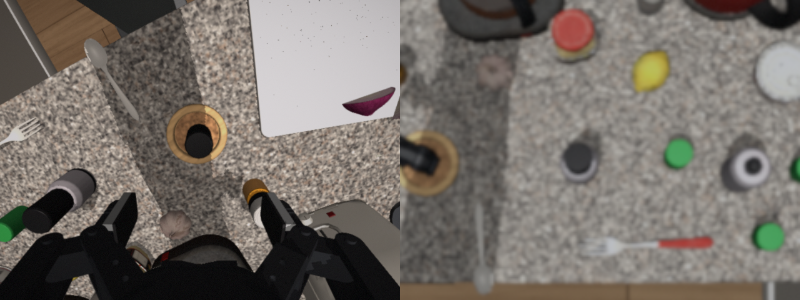

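The cap stands upright in the well (left half, about (140,198)). The tall bottle, now bare, and the short bottle, still capped, both stand in place, and the gripper is clear.

```bash
python3 -c "
from cell import robot
print(robot.finish_job())"
```

```text
the job is handed in; nothing more can be done
None
```

The tall bottle's cap was set down gently and stands upright in the well of the cap rest, both bottles stand where they were with the short one still capped, and the job is handed in at about 14 s (no verdict was returned).

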